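# Index the drilling fixture one station on, seat it on its pawl and bolt it

### The job

Push the rotary drilling fixture round by one of its steel pegs, anticlockwise seen from above, just until the spring pawl drops behind the next tooth; then press it back the other way so that the tooth bears firmly on the pawl, with a steady push of about 15 N at the peg and never a blow or more than 20 N. Then push the lock bolt fully home by its black knob, and leave the fixture locked and the loose things round it where they lie.

Things in the scene. Friction and masses are not known exactly. Their poses are not given: they have to be found in the camera images.
- index_base: Grey cast foot of a rotary drilling fixture, a 252 mm disc 14 mm thick with low lugs, screwed to the bench. Origin: on the turntable's upright axis, at bench height. x points to the drill-guide post (134 mm from the axis; its arm reaches over the middle; both up to 110 mm high). The pawl is at the +y side, the lock bolt at the -y side.
- turntable (a joint): Angle of the peg plate, rad, growing anticlockwise seen from above; starts at 0.26 to 0.50. The index ring clamped under it turns with it and has six stations 60 degrees apart, but the ring's setting on the plate is not measured: the next station comes anywhere from 0.82 to 1.28, the one after it 1.047 later. Friction only: 3 N at a peg, up to 5 N while the pawl climbs; it stays where left.
- face_centre (a point): Centre of the round aluminium peg plate (202 mm), on its upper face, 46 mm above the bench; x, y turn with it (parallel to index_base's at angle 0). Six upright steel pegs, 12 mm thick, 35 mm tall (18 mm collar on the lowest 5 mm), stand 84 mm from the axis at 30, 90, 150 .. 330 degrees from x. Inside them: a clamped wooden hub, 96 mm wide, and star knob, up to 87 mm above the bench.
- pawl: Sprung steel pawl, a bent arm 62 mm long, 31 to 40 mm above the bench, at index_base's +y side. Origin: its pivot. x is parallel to index_base's x when the nose is down in a notch, turned 0.12 rad when it rides the ring's rim (224 mm). Behind a tooth it bars the way back. A back push of 15 N at a peg loads it with about 9 N, 20 N with about 13 N; over 15 N on it, blows included, damages it.
- lock_bolt (a joint): Travel of the lock bolt, m: 0 drawn out (as it starts), 0.013 fully home in a slot of the ring. It slides level, straight toward the turntable's axis, with about 2.5 N friction, and stays where it is left. It enters freely when a tooth bears on the pawl; farther off its round nose catches or stops on the rim at about 4 mm.
- bolt_knob (a point): Middle of the lock bolt's upright black knob (18 mm diameter, 35 to 66 mm above the bench), 153 mm from the turntable's axis when drawn out. x points straight away from that axis: the bolt goes home along -x. The bolt's guides, 35 mm high, stand before and behind the knob.
- pencil_mid (a point): Bystander: middle of a red pencil, 167 mm long, 8 mm thick, lying on the bench.
- caliper_mid (a point): Bystander: middle of a steel caliper, 235 mm long, lying on the bench.
- screwdriver_mid (a point): Bystander: middle of a screwdriver with a red handle, 171 mm long, 26 mm thick, lying on the bench.
- hub_mid (a point): Bystander: centre of a spare round wooden hub blank, 96 mm diameter, 26 mm tall, lying on the bench.

How it is judged:
By the outcome, as a careful person would: the job done as asked, in the order asked, and still so for the second after the job is handed in, with the robot touching nothing.
It also fails if it takes over 64 s, if anything falls off the work surface, if the arm or the gripper's body presses on something with over 40 N, if the wrist force passes 120 N, or if a joint passes its speed limit or range.

### The arm

A 7-joint arm with a two-finger parallel gripper is mounted at the origin on a cart in front of the work surface, level with it; the furniture and walls round the work are solid. World frame = base frame: x ahead of the robot, y to its left, z up, the work surface at z = 0. Lengths are in mm, angles in rad, forces in N, time in s.
With the tool pointing down it reaches from about 425 to 975 mm from the base axis. Payload 16.7 kg.
Tool frame: the origin (TCP) lies between the finger pads; the fingertips stand 22 mm ahead of it and the grasp point (between the pads) lies 3 mm ahead of it; z points along the fingers, y is the line along which they close (so a half turn about z gives the same grasp; the last joint's range is limited). The gripper opens to 85 mm and grips with 20 to 120 N. Pads are 22 mm wide; open, the fingers measure 114 mm over their backs; the gripper's body (76 mm by 85 mm) begins 54 mm behind the grasp point. The pads swing forward as they close: fully open they stand 13 mm farther back than shut.
Start: joints at [-1.413, 0.426, 0.074, 1.606, -0.034, 1.111, -0.067], TCP at [204.506, 643.238, 253.302] pointing down, gripper open.
Joint ranges: [-2.85, 2.85], [-0.5, 2.14], [-1.23, 1.37], [0.21, 2.46], [-1.02, 4.16], [0.16, 2.05], [-2.73, 2.73]. Speed limits (rad/s): [1.89, 1.89, 2.39, 2.39, 3.01, 3.01, 3.01].

### API

Orientations are given as a unit quaternion [w, x, y, z].
In Python, from plant import reach, move_linear, goto_joints, open_gripper, clamp, hold, solve_ik, grab_frame, IKError, hand_in, masks_of, pinpoint, get_time, get_q, get_dq, get_tau, get_tool_pos, get_eef_rot, get_ft_force, get_torque, get_opening gives the robot as it stands. The module is installed in compiled form; this text tells all that it offers. Calls block until the motion is done:
- reach(position, orientation): joint-space move of the TCP to a pose.
- move_linear(position, orientation=None, velocity=150, until_force=None): straight line of the TCP; orientation=None keeps the orientation; velocity is the mean speed in mm/s. With until_force (N) it stops when the force on the tool has changed by that much, and returns True; else False.
- goto_joints(angles): joint-space move.
- open_gripper() and clamp(): open the fingers fully, or close them until they stop; the grip force is fixed at half the most.
- hold(seconds).
- solve_ik(position, orientation): joint angles nearest the present ones, or None.
- grab_frame(name): name is "scene" or "top" or "wrist"; returns a dict with "color" (384x512x3 uint8, red, green, blue), "fx", "fy", "cx", "cy" (pixels), "world_to_cam" (4x4, takes a point from world to camera coordinates). Camera axes: x right, y down, z forward; pixel columns grow to the right and rows downward; lengths in mm; the calibration is good to about 2 mm. A picture is of the moment at which its call begins. There is no depth.
A pose or a line that the arm cannot do raises IKError and nothing moves.
- hand_in(): hands the job in, once; it reports no verdict.
Trained networks look in the newest picture that a camera, given by its name, has taken for a name from the list of things; names that differ only in an ending like _2 or _b are one class to them, and where a whole thing is asked for, a point or a joint stands for the part that bears it (a point fixed in the world has none). Each returns a list of dicts, best first, with "confidence" (0 to 1); they miss things now and then, are a little off and sometimes report something else, mostly with a low value. They report only what shows in the picture. A call takes as long as a camera call.
- masks_of(query, camera): "mask" (384x512 bool, what is visible of it) and "point" ([column, row] in pixels, amid what is visible of it).
- pinpoint(query, camera): "point" ([column, row] in pixels: a listed point, or the origin of a listed thing).
Readings, each from a call of its own:
- get_time(): time.
- get_q(): joint angles.
- get_dq(): joint speeds.
- get_tau(): joint torques, N m.
- get_tool_pos(): TCP position.
- get_eef_rot(): TCP orientation.
- get_ft_force(): force on the tool from outside, world axes, zero at the start.
- get_torque(): the same for the moment, N m.
- get_opening(): opening from 0.0 (shut) to 1.0 (fully open).
Only numpy, scipy, OpenCV 4.12 (cv2) and the standard library are available. Lean on these libraries where they do the work, as an engineer would, in place of code of your own. Each camera call takes 0.05 s, during which the arm holds its last target. There are 200 camera calls.

## Working session

There is one attempt and no reset: what is moved stays moved. The work goes in short steps, each a Python script; the robot and the scene stay as the last script left them, time stands still between calls to the robot, and variables do not carry over. Pictures are saved under pics/ and viewed, on a budget of 10 in all, crops included, one or two more only if the job needs it, and the job is handed in when it is done.

```bash
mkdir -p pics; cat > h.py <<'E'
import numpy as np, cv2
from plant import *
def ray(f,p):
    M=np.array(f["world_to_cam"]);R,t=M[:3,:3],M[:3,3]
    d=R.T@np.array([(p[0]-f["cx"])/f["fx"],(p[1]-f["cy"])/f["fy"],1.]);return -R.T@t,d
def onz(f,p,z):
    c,d=ray(f,p);return c+d*(z-c[2])/d[2]
def proj(f,X):
    M=np.array(f["world_to_cam"]);c=M[:3,:3]@np.array(X,float)+M[:3,3]
    return np.array([f["fx"]*c[0]/c[2]+f["cx"],f["fy"]*c[1]/c[2]+f["cy"]])
def save(f,n,crop=None,s=1):
    im=f["color"][:,:,::-1]
    if crop: im=im[crop[1]:crop[3],crop[0]:crop[2]]
    cv2.imwrite("pics/"+n,cv2.resize(im,None,fx=s,fy=s,interpolation=cv2.INTER_CUBIC))
E
python3 - <<'E'
from h import *
np.set_printoptions(precision=3,suppress=True)
Z=dict(index_base=0,face_centre=46,pawl=35,bolt_knob=50,pencil_mid=4,caliper_mid=4,screwdriver_mid=13,hub_mid=13)
ims=[]
for c in("scene","top"):
    f=grab_frame(c);ims.append(f["color"])
    print(c,ray(f,(256,192)),f["fx"])
    for n,z in Z.items():
        for r in pinpoint(n,c)[:2]: print(n,np.array(r["point"]),round(r["confidence"],2),onz(f,r["point"],z))
save(dict(color=np.vstack(ims)),"a.png",s=0.78)
print(get_eef_rot(),get_time(),get_ft_force())
E
```

```text
scene (array([  49.326, -479.98 ,  772.456]), array([ 0.475,  0.515, -0.714])) 358.27636591895543
index_base [259.3 200.5] 0.9 [546.185  45.005   0.   ]
index_base [258.4 193.7] 0.56 [563.607  67.086  -0.   ]
face_centre [258.7 191.1] 0.67 [540.727  41.378  46.   ]
face_centre [246.3 164.2] 0.62 [593.732 152.03   46.   ]
bolt_knob [297.5 218.8] 0.58 [ 540.536 -106.234   50.   ]
pencil_mid [259.5 261.6] 0.7 [ 398.144 -110.159    4.   ]
pencil_mid [339.1 251.7] 0.42 [ 566.252 -230.472    4.   ]
caliper_mid [339.  253.2] 0.97 [ 562.349 -233.126    4.   ]
caliper_mid [175.2 168.5] 0.2 [446.516 333.214   4.   ]
screwdriver_mid [176.8 166.7] 0.51 [450.508 327.344  13.   ]
hub_mid [194.8 185. ] 0.75 [441.715 219.036  13.   ]
top (array([ 437.699,   31.897, 1128.784]), array([ 0.075,  0.012, -0.997])) 461.3787278382886
index_base [257.4 184.2] 0.92 [541.344  41.801   0.   ]
face_centre [254.9 180.3] 0.73 [546.382  47.255  46.   ]
pawl [205.6 161.9] 0.7 [592.177 164.972  35.   ]
pawl [256.8 181.9] 0.51 [543.637  42.901  35.   ]
bolt_knob [316.  185.4] 0.68 [533.286 -96.281  50.   ]
pencil_mid [316.8 245.7] 0.6 [ 390.665 -101.571    4.   ]
caliper_mid [368.5 172.4] 0.87 [ 568.831 -231.312    4.   ]
caliper_mid [145.8 225.4] 0.71 [441.872 312.845   4.   ]
screwdriver_mid [143.3 223.1] 0.97 [447.39  316.693  13.   ]
hub_mid [183.3 225.7] 0.87 [440.646 220.463  13.   ]
[-0.     0.153  0.988 -0.   ] 0.9 [-0.179 -0.603 -0.335]
```

View pics/a.png

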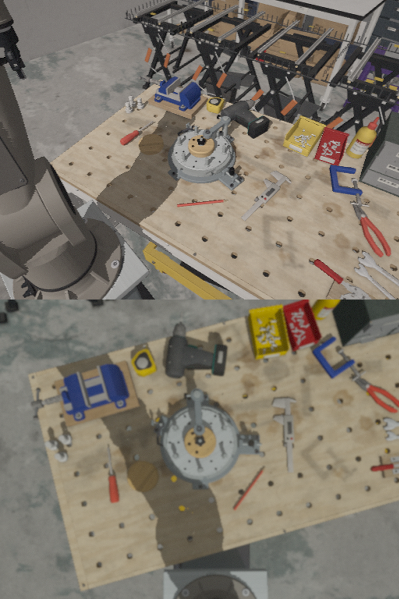

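```bash
python3 - <<'E'
from h import *
f=grab_frame("top");save(f,"b.png",(186,115,346,245),5)
f=grab_frame("scene");save(f,"c.png",(200,110,330,250),4.2)
E
```

```text
(no output)
```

View pics/b.png

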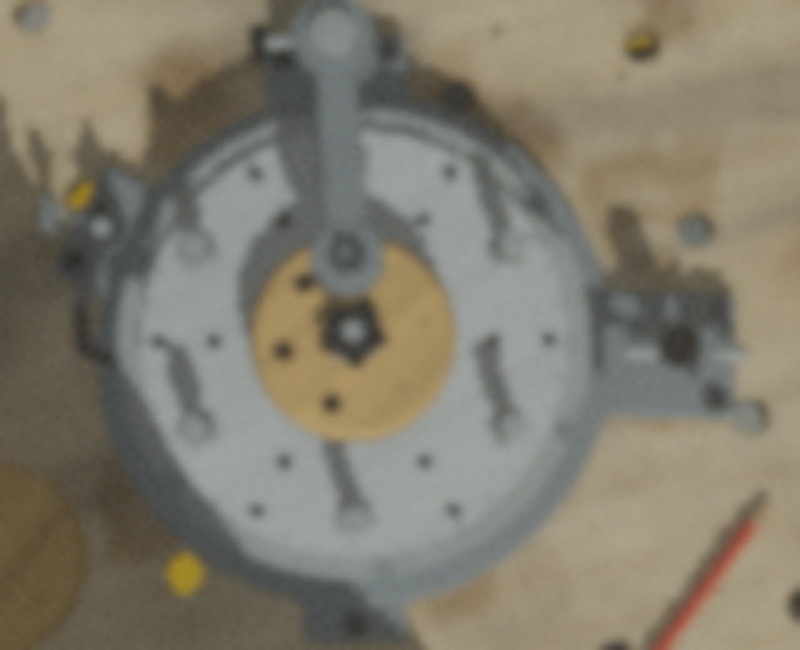

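View pics/c.png

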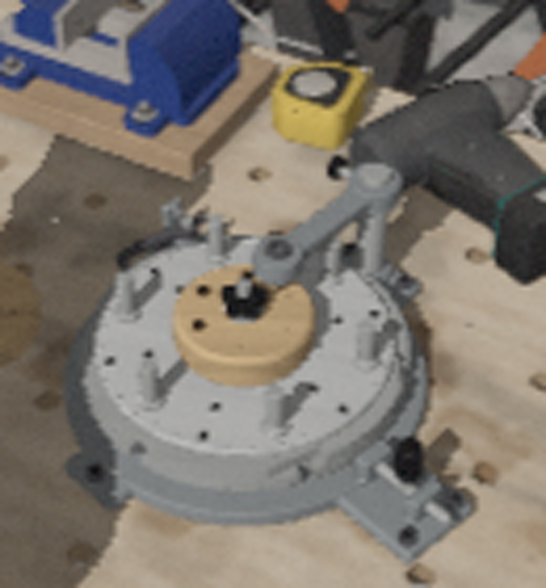

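Top crop: peg tops at (196,245), (196,425), (353,515), (508,425), (510,245); knob at (680,346); post top at (335,35), pawl on the left. The scene crop shows the six peg tops and the knob at (408,445). The area over the near-left pegs is clear.

```bash
python3 - <<'E'
from h import *
from scipy.optimize import least_squares
np.set_printoptions(precision=3,suppress=True)
fs={c:grab_frame(c) for c in("top","scene")}
T=[(196,243),(196,423),(353,513),(508,423),(510,243)];S=[(128,275),(148,358),(275,392),(367,322),(345,245),(216,222)]
P={"top":[(186+x/5,115+y/5) for x,y in T],"scene":[(200+x/4.2,110+y/4.2) for x,y in S]}
K={"top":(186+680/5,115+344/5),"scene":(200+408/4.2,110+445/4.2)}
post=(186+335/5,115+33/5)
def peg(v,k): a=v[2]+np.radians(30+60*k);return [v[0]+84*np.cos(a),v[1]+84*np.sin(a),80]
for cs in(["top"],["scene"],["top","scene"]):
    def res(v):
        out=[]
        for c in cs:
            pr=np.array([proj(fs[c],peg(v,k)) for k in range(6)])
            for p in P[c]:
                d=pr-p;out+=list(d[np.argmin((d**2).sum(1))])
        return out
    r=least_squares(res,[543,43,0.5]);print(cs,r.x,np.sqrt(2*r.cost/len(r.fun)))
for c in K: print("knob",c,onz(fs[c],K[c],62 if c=="top" else 62))
print("post",onz(fs["top"],post,110))
cx=r.x[:2]
for c in fs:
    for n in("turntable","lock_bolt","pawl","bolt_knob","face_centre","index_base"):
        for q in pinpoint(n,c)[:1]: print(c,n,q["point"],q["confidence"],onz(fs[c],q["point"],{"pawl":35,"bolt_knob":50,"face_centre":46,"index_base":0}.get(n,46)))
E
```

```text
['top'] [540.486  43.032   0.519] 0.48440970213490925
['scene'] [544.081  44.636   0.495] 0.8491519511324711
['top', 'scene'] [541.666  43.238   0.51 ] 0.8786508446963051
knob top [ 535.891 -108.864   62.   ]
knob scene [ 538.918 -105.33    62.   ]
post [672.235  50.147 110.   ]Traceback (most recent call last):
  File "<stdin>", line 24, in <module>
ValueError: it knows: bolt_knob, caliper_mid, face_centre, hub_mid, index_base, pawl, pencil_mid, screwdriver_mid
```

```bash
cat >> h.py <<'E'
C=np.array([542.,43.5]);R0=84.
def pose(b,z,r=R0,s=1):   # b bearing rad; tool x tangential
    a=b+s*np.pi/2
    return [C[0]+r*np.cos(b),C[1]+r*np.sin(b),z],[0,np.cos(a/2),np.sin(a/2),0]
def tang(b): return np.array([-np.sin(b),np.cos(b),0])
E
python3 - <<'E'
from h import *
np.set_printoptions(precision=2,suppress=True)
for s in(1,-1):
    for b in(80,95,130,165): print(s,b,solve_ik(*pose(np.radians(b),80,s=s)))
ak=-92.1*np.pi/180
for s in(1,-1):
  print("knob",s,solve_ik(*pose(ak,64,r=180,s=s)))
E
```

```text
1 80 [-0.59  0.49  0.32  1.99 -0.24  0.69  1.27]
1 95 [-0.57  0.46  0.27  2.04 -0.19  0.67  1.48]
1 130 [-0.5   0.39  0.19  2.14 -0.12  0.62  2.04]
1 165 [-0.39  0.34  0.13  2.21 -0.08  0.59  2.68]
-1 80 [-0.88  0.59  0.71  2.01 -0.56  0.75 -1.57]
-1 95 [-0.86  0.53  0.65  2.05 -0.49  0.71 -1.38]
-1 130 [-0.83  0.45  0.6   2.16 -0.42  0.64 -0.81]
-1 165 [-0.76  0.39  0.58  2.23 -0.38  0.61 -0.17]
knob 1 [-0.61  0.77  1.03  2.07 -0.91  0.86 -0.64]
knob -1 [-0.27  0.53  0.51  2.05 -0.42  0.66  2.05]
```

```bash
python3 - <<'E'
from h import *
np.set_printoptions(precision=2,suppress=True)
clamp();print(get_time(),get_opening())
b=np.radians(92)
p,q=pose(b,135,s=-1);reach(p,q);print(get_time(),get_ft_force())
p,q=pose(b,82,s=-1);print(move_linear(p,q,60,until_force=6),get_tool_pos(),get_time(),get_ft_force())
f=grab_frame("scene");save(f,"d.png",(190,60,340,230),4)
f=grab_frame("wrist");save(f,"e.png")
E
```

```text
1.8667 0.001492134966713736
4.1 [0.36 0.56 0.76]
False [539.29 127.46  82.28] 5.1333 [-0.13 -0.16  0.15]
```

View pics/d.png

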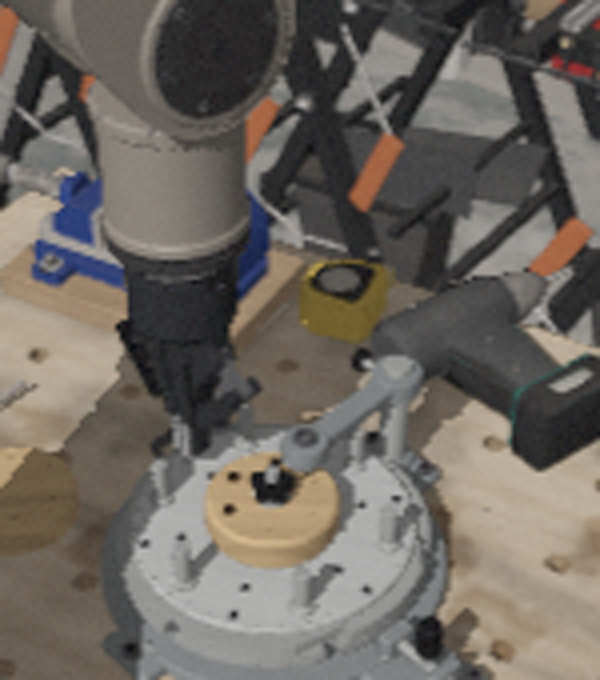

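View pics/e.png

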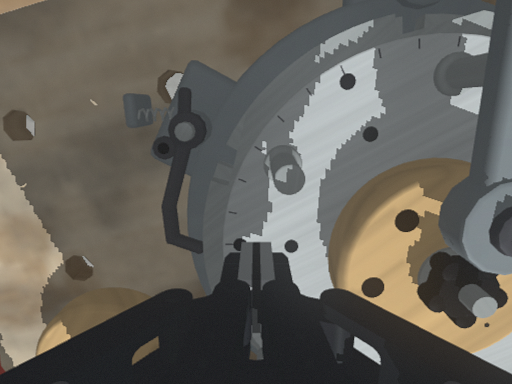

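Scene: shut fingers stand between the two pegs. Wrist: pawl arm clearly visible, pivot (185,130), nose at (200,247) on the rim. Now push, logging force.

```bash
cat >> h.py <<'E'
def arc(b0,b1,step,v,stop=None,z=82,verbose=True):
    n=max(1,int(np.ceil(abs(b1-b0)*R0/step-1e-6)));log=[]
    for b in np.linspace(b0,b1,n+1)[1:]:
        hit=move_linear(*pose(b,z,s=-1),v,until_force=stop) if stop else move_linear(*pose(b,z,s=-1),v)
        F=np.array(get_ft_force());log.append((np.degrees(b),F@tang(b)))
        if hit: print("HIT");break
    if verbose: print(" ".join("%.1f:%.1f"%l for l in log),"t",round(get_time(),2))
    return b
E
python3 - <<'E'
from h import *
r=np.radians
arc(r(92),r(122),4,40,12)
arc(r(122),r(130),2,30,12)
f=grab_frame("wrist");save(f,"f.png")
E
```

```text
94.7:0.4 97.5:-0.4 100.2:-0.1 102.9:-0.4 105.6:0.3 108.4:1.6 111.1:-0.8 113.8:-1.4 116.5:-0.1 119.3:-0.3 122.0:-0.9 t 7.98
123.3:-0.8 124.7:-2.2 126.0:-0.3 127.3:-0.4 128.7:1.1 130.0:0.5 t 9.48
```

View pics/f.png

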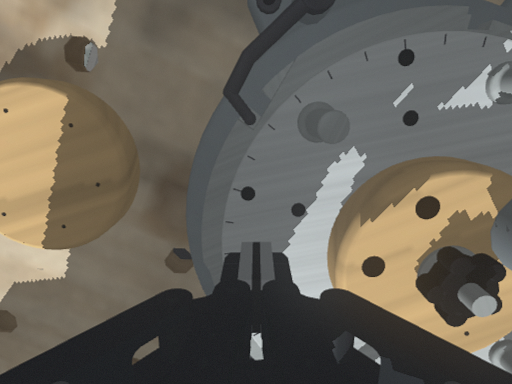

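Wrist view: pawl still in view, pivot ~(318,3), nose ~(252,122); the trailing peg is at (320,125). I'll track the nose's radius from the axis through the pawl mask.

```bash
cat >> h.py <<'E'
def pawl(cam="wrist"):
    f=grab_frame(cam);m=masks_of("pawl",cam)
    if not m: return None
    v,u=np.nonzero(m[0]["mask"]);P=np.array([onz(f,(a,b),40)[:2] for a,b in zip(u,v)])-C
    r=np.hypot(*P.T);k=r<=np.sort(r)[min(15,len(r)-1)]
    return round(m[0]["confidence"],2),len(r),round(np.median(r[k]),1),P[k].mean(0).round(1),P.mean(0).round(1)
E
python3 - <<'E'
from h import *
f=grab_frame("wrist")
print([np.hypot(*(onz(f,p,40)[:2]-C)).round(1) for p in((252,122),(250,117))])
r=np.radians
print(pawl());b=r(130)
for k in range(4):
    b=arc(b,b+r(1.5),3,25,12);print(pawl())
E
```

```text
[np.float64(104.9), np.float64(107.0)]
(0.87, 2609, np.float64(104.9), array([ -6.7, 104.6]), array([ 20.2, 119.8]))
131.5:-0.5 t 9.93
(0.65, 2638, np.float64(104.9), array([ -6.7, 104.7]), array([ 18.7, 120. ]))
133.0:-2.0 t 10.28
(0.77, 2476, np.float64(105.1), array([ -7.2, 104.9]), array([ 16.7, 120.2]))
134.5:-0.5 t 10.63
(0.76, 2368, np.float64(104.8), array([ -6.7, 104.5]), array([ 14.5, 120.2]))
136.0:-1.6 t 10.98
(0.71, 2245, np.float64(104.8), array([ -6.8, 104.5]), array([ 12.2, 120.4]))
```

```bash
python3 - <<'E'
from h import *
f=grab_frame("wrist");save(f,"g.png")
R=lambda p:np.round((lambda w:(np.hypot(*w),np.degrees(np.arctan2(w[1],w[0]))))(onz(f,p,40)[:2]-C),1)
for b,ps in((92,[(200,248),(203,243),(205,250),(185,130)]),(130,[(252,122),(318,3)])):
    for p in ps: r,a=R(p);print(b,p,r,a+b-136)
E
```

```text
92 (200, 248) 112.5 93.5
92 (203, 243) 110.7 92.1
92 (205, 250) 109.9 94.1
92 (185, 130) 130.2 65.6
130 (252, 122) 104.8 94.1
130 (318, 3) 124.8 66.80000000000001
```

View pics/g.png

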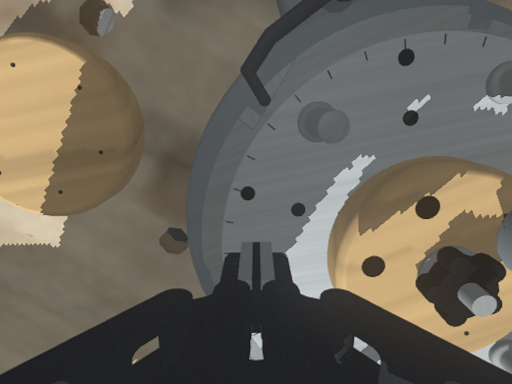

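Nose radius has gone from about 111 mm (riding the rim) to 105 mm: the pawl has dropped, and a square slot at (250,117) shows beside the nose. Now I back off to the trailing peg and press back slowly.

```bash
cat >> h.py <<'E'
def ft(n=8):
    L=[]
    for _ in range(n): hold(0.02);L.append(get_ft_force())
    return np.mean(L,0)
E
python3 - <<'E'
from h import *
r=np.radians
b=arc(r(136),r(103),8,70,12)
z0=ft();print("zero",z0)
for i in range(12):
    b=arc(b,b-2/84,2,8,6,verbose=False)
    p=np.array(get_tool_pos());d=p[:2]-C;ba=np.arctan2(d[1],d[0])
    F=(ft(4)-z0)@tang(ba);print("%.2f cmd %.2f F %.1f"%(np.degrees(ba),np.degrees(b),F))
    if F>6: break
print(pawl(),get_time())
E
```

```text
131.3:-0.3 126.6:0.3 121.9:0.4 117.1:0.6 112.4:-0.3 107.7:1.0 103.0:1.0 t 12.88
zero [-0.22941109 -0.1254714  -0.23667254]
101.63 cmd 101.64 F -0.1
100.27 cmd 100.27 F -0.1
99.01 cmd 98.91 F 1.9
97.47 cmd 97.54 F 1.2
96.10 cmd 96.18 F 1.6
94.73 cmd 94.81 F 1.6
93.36 cmd 93.45 F 1.8
HIT
93.35 cmd 92.09 F -0.6
HIT
93.34 cmd 90.72 F -0.3
HIT
93.37 cmd 89.36 F 0.2
HIT
93.37 cmd 87.99 F -0.0
HIT
93.36 cmd 86.63 F -0.5
(0.59, 3130, np.float64(103.5), array([ -3.7, 103.4]), array([ 33.1, 118.8])) 18.4833
```

```bash
python3 - <<'E'
from h import *
p=np.array(get_tool_pos());d=p[:2]-C;b=np.arctan2(d[1],d[0]);print(p,np.hypot(*d))
z0=np.array([-.23,-.13,-.24])
for i in range(16):
    b-=0.25/84;move_linear(*pose(b,82,s=-1),4)
    F=ft(5)-z0;Ft=F@tang(b);d=np.array(get_tool_pos())[:2]-C;a=np.arctan2(d[1],d[0])
    print("cmd %.2f act %.2f Ft %.1f |F| %.1f"%(np.degrees(b),np.degrees(a),Ft,np.linalg.norm(F)))
    if Ft>12.5: break
print(get_time())
E
```

```text
[536.95843365 127.0687184   79.69394965] 83.7206550771643
cmd 93.28 act 93.29 Ft 0.4 |F| 0.9
cmd 93.11 act 93.26 Ft 2.7 |F| 3.4
cmd 92.94 act 93.21 Ft 4.9 |F| 6.0
cmd 92.77 act 93.16 Ft 6.0 |F| 7.7
cmd 92.60 act 93.12 Ft 7.7 |F| 9.7
cmd 92.43 act 93.06 Ft 8.5 |F| 11.1
cmd 92.26 act 93.00 Ft 10.5 |F| 13.5
cmd 92.09 act 92.97 Ft 11.0 |F| 14.8
cmd 91.92 act 92.94 Ft 12.0 |F| 14.8
cmd 91.75 act 92.93 Ft 13.5 |F| 17.2
22.2917
```

```bash
python3 - <<'E'
from h import *
np.set_printoptions(precision=2,suppress=True)
z0=np.array([-.23,-.13,-.24])
print(get_tool_pos(),get_ft_force())
b=np.radians(91.75);z=82
for z,db in((81.3,0),(80.6,0),(80.6,.15)):
    b-=db/84
    move_linear(*pose(b,z,s=-1),4);F=ft(6)-z0
    print(z,F,F@tang(b),np.linalg.norm(F),get_tool_pos())
    if F@tang(b)>14.7 or np.linalg.norm(F)>17.5: break
print(get_time())
E
```

```text
[537.71 127.47  81.68] [-13.63   0.41   9.74]
81.3 [-12.3   -0.62   8.86] 12.310006194946565 15.168042325854332 [537.72 127.24  80.91]
80.6 [-12.72  -1.07   8.36] 12.74666144063776 15.256625725632677 [537.71 127.19  80.21]
80.6 [-13.67  -1.     9.31] 13.696174798821133 16.570747737964545 [537.71 127.19  80.17]
23.4917
```

```bash
python3 - <<'E'
from h import *
np.set_printoptions(precision=2,suppress=True)
z0=np.array([-.23,-.13,-.24]);b=np.radians(91.75)-.15/84
for i in range(4):
    b-=.1/84;move_linear(*pose(b,80.6,s=-1),4);F=ft(8)-z0
    print(F,F@tang(b),np.linalg.norm(F))
    if F@tang(b)>14.6 or np.linalg.norm(F)>18.2: break
for i in range(3): hold(.25);F=ft(5)-z0;print("hold",F@tang(b),np.linalg.norm(F))
b1=np.radians(96)
for x in np.linspace(b,np.radians(94),3)[1:]: move_linear(*pose(x,80.6,s=-1),8)
move_linear(*pose(b1,81,s=-1),15);print("released",ft()-z0,pawl(),get_time())
f=grab_frame("wrist");save(f,"i.png")
E
```

```text
[-14.03  -0.8    9.89] 14.050271796447642 17.18786992416557
[-14.75  -0.55  10.7 ] 14.75892424447609 18.227743498493812
hold 15.073736124716815 18.39837969861029
hold 14.624811282066217 18.05109038196358
hold 14.892677816912968 18.270255873627928
released [ 0.12 -0.15  0.28] (0.72, 3097, np.float64(103.8), array([ -4.4, 103.8]), array([ 33.1, 119.3])) 26.5917
```

View pics/i.png

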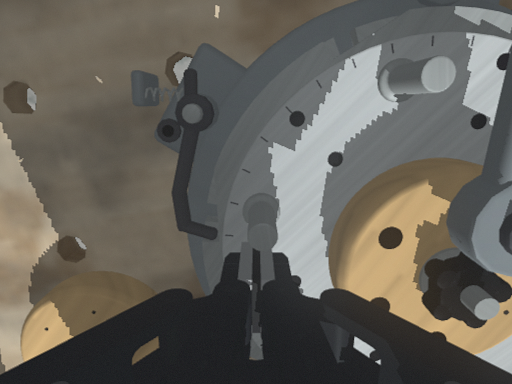

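Wrist: pawl nose down in the notch, the tooth against it, and the fingers are clear of the peg at (262,225). Now the bolt.

```bash
cat >> h.py <<'E'
bk=np.radians(-92.1);U=np.array([np.cos(bk),np.sin(bk),0])
def kp(r,z,s=0):
    a=bk+s;return [C[0]+r*U[0],C[1]+r*U[1],z],[0,np.cos(a/2),np.sin(a/2),0]
E
python3 - <<'E'
from h import *
np.set_printoptions(precision=2,suppress=True)
p=list(get_tool_pos());p[2]=170;move_linear(p,None,120)
q0=np.array(get_q());best=min((np.abs(np.array(j)-q0).max(),s) for s in(0,np.pi) if (j:=solve_ik(*kp(192,64,s))) is not None)
s=best[1];print(best)
reach(*kp(192,170,s));print(get_time())
move_linear(*kp(192,90,s),120)
print(move_linear(*kp(192,64,s),40,until_force=5),get_tool_pos(),get_time())
f=grab_frame("scene");save(f,"j.png",(200,80,350,240),4)
z0=ft();r=192
while r>177: r-=5;move_linear(*kp(r,64,s),40,until_force=8);F=ft(2)-z0;print(r,F@U,end=" ")
E
```

```text
(np.float64(0.8099505147298645), 0)
28.6
False [ 535.   -148.52   64.06] 30.2167
187 0.11952458240036705 182 0.3208987007220807 177 0.043894550791526356
```

View pics/j.png

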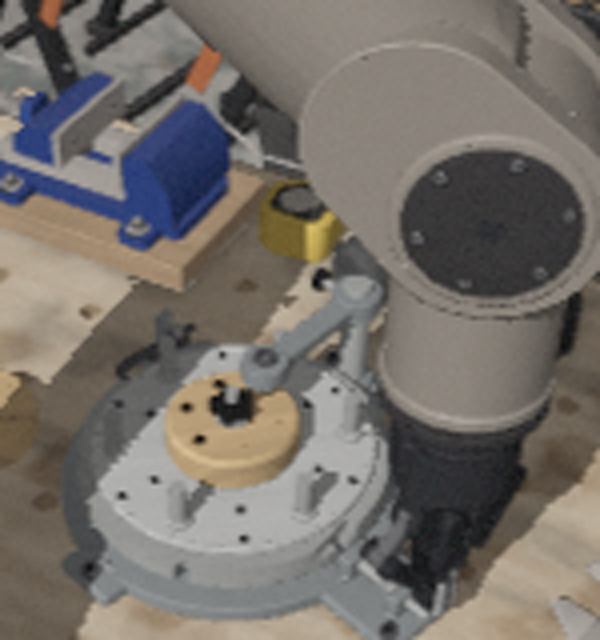

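Scene: fingers stand down just outside the knob (~(430,560)), clear of the guides. Push the bolt home.

```bash
python3 - <<'E'
from h import *
np.set_printoptions(precision=2,suppress=True)
z0=ft();r=177.
while r>150:
    r-=1;hit=move_linear(*kp(r,64),20,until_force=9);F=ft(2)-z0
    print("%.0f/%.1f:%.1f%s"%(r,(np.array(get_tool_pos())[:2]-C)@U[:2],F@U,"H" if hit else ""),end=" ")
    if hit or F@U>9: break
print(F,get_tool_pos(),get_time())
E
```

```text
176/176.0:0.2 175/175.0:-0.1 174/174.0:-0.2 173/173.0:-0.6 172/172.1:2.3 171/171.0:1.3 170/169.9:2.6 169/168.9:1.6 168/167.9:1.5 167/166.9:0.9 166/165.9:1.4 165/164.9:2.1 164/163.9:2.7 163/162.9:1.2 162/161.9:1.7 161/160.9:1.1 160/159.9:1.5 159/159.7:5.7 158/159.5:10.7 [ -1.   -10.67  -2.92] [ 536.11 -115.91   64.15] 36.8417
```

Travel is about 12.8 mm, then a hard stop. A short firm push, then retreat and check.

```bash
python3 - <<'E'
from h import *
np.set_printoptions(precision=2,suppress=True)
for r in(157.3,156.6): move_linear(*kp(r,64),10);print(ft(3)@U,(np.array(get_tool_pos())[:2]-C)@U[:2])
move_linear(*kp(161,64),15);move_linear(*kp(190,64),60);move_linear(*kp(190,170),120)
reach([440,-250,300],get_eef_rot())
fs={c:grab_frame(c) for c in("top","scene")}
Z=dict(bolt_knob=50,pencil_mid=4,caliper_mid=4,screwdriver_mid=13,hub_mid=13,pawl=35)
for c,f in fs.items():
    for n,z in Z.items():
        for m in pinpoint(n,c)[:1]: print(c,n,m["point"],round(m["confidence"],2),onz(f,m["point"],z))
a=cv2.resize(fs["top"]["color"][115:245,186:346],(640,520));b=cv2.resize(fs["scene"]["color"][110:250,190:340],(160*3,150*3))
save(dict(color=a),"k.png");save(dict(color=b),"l.png")
print(get_time(),get_ft_force())
E
```

```text
14.25045469760138 159.41863887951789
17.545183764199287 159.35605929551258
top bolt_knob [313.9, 185.6] 0.41 [532.84 -91.34  50.  ]
top pencil_mid [318.4, 243.2] 0.8 [ 396.66 -105.54    4.  ]
top caliper_mid [372.8, 176.1] 0.79 [ 559.64 -241.67    4.  ]
top screwdriver_mid [142.2, 224.0] 0.83 [445.24 319.3   13.  ]
top hub_mid [183.2, 226.8] 0.88 [438.01 220.68  13.  ]
top pawl [316.8, 244.6] 0.18 [394.54 -97.93  35.  ]
scene bolt_knob [244.7, 163.3] 0.67 [590.04 155.08  50.  ]
scene pencil_mid [260.1, 261.4] 0.59 [ 399.64 -110.78    4.  ]
scene caliper_mid [338.8, 251.8] 0.95 [ 565.45 -230.13    4.  ]
scene screwdriver_mid [176.8, 167.2] 0.58 [449.12 325.33  13.  ]
scene hub_mid [195.3, 183.8] 0.68 [445.95 222.21  13.  ]
scene pawl [242.1, 165.5] 0.44 [588.46 166.19  35.  ]
41.0417 [0.09 0.39 0.41]
```

View pics/k.png

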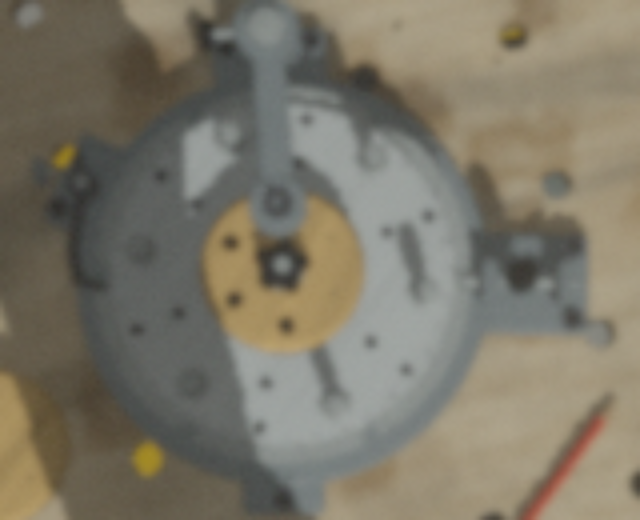

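Top view: six pegs at the new station, pawl nose in its notch at (100,285), and the knob at (522,272), about 5.5 px (12.8 mm) inward. The pencil and the hub lie as before.

```bash
python3 -c "
from h import *
hand_in()"
```

```text
the job is handed in; nothing more can be done
```

The fixture is turned to the next station and locked. I handed the job in at about 41 s of the 64 s allowed.

- **Turning:** I pushed the plate anticlockwise by one peg until the pawl dropped. In the wrist camera its nose moved from about 111 mm to 105 mm from the axis. I noticed the drop late, so the plate went about 6° past the tooth before I pushed it back. That is well short of the following station.
- **Pressing back:** The tooth met the pawl with light contacts that stopped at a 6 N limit: the first touch, then four repeats before my loop ended. I then raised the push slowly to 14.6–15.1 N at the peg and held it for about a second. The total force on the tool was up to 18.4 N, because there was also an upward part of about 10 N.
- **Lock bolt:** The knob travelled about 12.8 mm at 1–3 N and met a hard stop, which I confirmed with a push of about 17 N. The top picture also shows the knob about 12.8 mm further in.
- **Loose things:** The pencil, screwdriver and spare hub are where they were, to within measuring error. The caliper reads unchanged in the scene camera, but the top camera put it about 14 mm off. I put that down to detector error with the arm parked nearby, since the arm's tool was never brought down near it.
- **Poor detections:** In the last check the networks gave wrong positions for the knob in the scene camera and the pawl in the top camera. For those I relied on the force record and the pictures.

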